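# Clear the board and present the truffle dish

### The arm

A 6-joint arm with a two-finger parallel gripper is mounted at the origin on a cart in front of the work surface, level with it; the furniture and walls round the work are solid. World frame = base frame: x ahead of the robot, y to its left, z up, the work surface at z = 0. Lengths are in m, angles in rad, forces in N, time in s.
With the tool pointing down it reaches from about 0.35 to 0.975 m from the base axis. Payload 4.9 kg.
Tool frame: the origin (TCP) lies midway between the tips of the shut fingers; the grasp point (between the pads) lies 19 mm behind it; z points along the fingers, y is the direction in which the jaws open and shut (so a half turn about z gives the same grasp; the last joint's range is limited). The gripper opens to 85 mm and grips with 20 to 120 N. Pads are 22 mm wide; open, the fingers measure 114 mm over their backs; the gripper's body (76 mm by 85 mm) begins 54 mm behind the grasp point. The pads swing forward as they close: fully open they stand 13 mm farther back than shut.
Start: joints at [-1.374, 0.053, 1.613, -0, 1.476, -0.119], TCP at [0.194, -0.594, 0.231] pointing down, gripper open.
Joint ranges: [-3.01, 3.01], [-1.01, 2.22], [0.06, 2.58], [-1.02, 4.17], [0.09, 2.62], [-3.14, 3.14]. Speed limits (rad/s): [2.57, 2.57, 3.14, 3.14, 3.14, 3.14].

### API

Orientations are given as a rotation vector (axis times angle).
In Python, from station import ctrl gives the robot as it stands.
- The arm moves only by the tool apply_moves, never from a script. Its argument "rows" is a list of rows, each a list of 6 numbers: the shift along the tool's x, y, z in cm, then the turn, a rotation vector about the tool's x, y, z in units of 5 degrees (1.0 is 5 degrees). In form: [[x, y, z, rx, ry, rz], ...]. A call has 1 to 20 rows; each row is the pose to reach, as a shift and turn from the pose measured when the call began, along the tool's axes at that moment; what a row does not reach only later rows make up. A row lasts 1/10 s, in which the tool goes at most 50 mm and 8.59 degrees, less where a joint would pass 70% of its speed; a pose out of reach is approached as far as the arm can. A call with a gripper value outside its range is refused whole. "grip" is the closure, from 0 (fully open) to 1 (shut), set as the call begins (left out, the last holds). The fingers move at their own pace and stop on an object; "squeeze" is the grip in N (left out, the last holds). Time passes only in rows, so rows that repeat a pose let the fingers close. It gives the time, the measured TCP pose, the force and the opening at its end, in the units of the state.
- ctrl.get_obs(): the state, without advancing time (a new reading comes with each control period).
- ctrl.get_image(name): name is "scene" or "top"; returns a dict with "color" (480x640x3 uint8, blue, green, red), "mtx" (3x3 intrinsics, pixels), "rvec" (rotation vector, rad) and "tvec" (3), from world to camera coordinates, as OpenCV has them. Camera axes: x right, y down, z forward; pixel columns grow to the right and rows downward; lengths in m; the calibration is good to about 2 mm. A picture is of the moment at which its call begins. There is no depth.
- ctrl.finish_job(): hands the job in, once; it reports no verdict.
The state is a dict: "t": time; "q": joint angles; "dq": joint speeds; "effort": joint torques, N m; "tool_pos": TCP position; "tool_rot": TCP orientation; "contact_force": force on the tool from outside, world axes, zero at the start; "wrist_torque": the same for the moment, N m; "opening": finger opening in m.
Only numpy, scipy, OpenCV 4.12 (cv2) and the standard library are available. Lean on these libraries where they do the work, as an engineer would, in place of code of your own. Each camera call takes 0.05 s, during which the arm holds its last target.

### The job

Using the wooden scraper, wipe the three nut shells off the bamboo board onto the table without touching them with the gripper, and stand the scraper down upright. Then lift the white dish with the wooden handle, turn it about a quarter turn so that its red ear points away from you, straight across the board (square to the board's long edges), and finish holding it still and level over the middle of the board, about 8 cm above it, with nothing but the gripper carrying it. The loose chocolate ball must stay in the middle of the dish all the while, and the other things on the table must stay where they are.

Things in the scene. Friction and masses are not known exactly. Their poses are not given: they have to be found in the camera images.
- board: bamboo cutting board, 215 (x) x 355 (y) x 13 mm, fixed to the table; origin at the middle of its underside, x across it (roughly away from the robot), y along its length (roughly to the robot's left), z up; its top is 13 mm above the origin
- scraper: wooden scraper block with a dark rubber foot, standing on the left end of the board; foot 150 (x) x 30 (y) mm and 29 mm high, on it a grip 74 (x) x 24 (y) mm that reaches to 80 mm; 140 g, loose; origin at the middle of the underside, x along the blade, z up
- scraper_grip (a point): middle of the scraper's grip, 56 mm above its underside; the grip is 24 mm thick along y here; axes as the scraper's
- shell_a: pale nut shell half, a dome 26 mm across and 12 mm tall, 12 g, loose, lying flat side down on the board; origin at its centre, 6 mm above its flat side
- shell_b: pale nut shell half, a dome 26 mm across and 12 mm tall, 12 g, loose, lying flat side down on the board; origin at its centre, 6 mm above its flat side
- shell_c: pale nut shell half, a dome 26 mm across and 12 mm tall, 12 g, loose, lying flat side down on the board; origin at its centre, 6 mm above its flat side
- dish: round white dish, 147 mm across, 32 mm high at the rim, the inside a shallow cone sloping down 7 degrees to the middle, 260 g, loose; origin at the middle of its underside, x towards its red ear, z up; over it stands a hoop handle in the y-z plane on two steel posts at y = +-73 mm
- dish_handle (a point): middle of the dish's wooden handle bar, straight above the dish's middle and 110 mm above its underside; the bar is 16 mm thick (dish x), 112 mm long (dish y) and 18 mm high, its top at 119 mm; axes as the dish's
- dish_ear (a point): on the red ear that sticks out of the dish's rim (36 x 34 x 7 mm), 98 mm along dish x from the middle, 29 mm above the underside
- ball_center (a point): centre of the loose chocolate ball (30 mm diameter, 20 g) that lies in the middle of the dish, 25 mm above the dish's underside; it rolls up the slope if the dish is jerked (over about 1 m/s2) or tilted by 7 degrees or more
- mug: bystander: cream tea mug, 94 mm tall; origin at the middle of its underside
- glass: bystander: clear drinking glass, upside down, 140 mm tall; origin at the middle of its underside
- picks: bystander: small clear jar of toothpicks with black cap, lying, 90 x 38 x 38 mm; origin at the middle of its underside

How it is judged:
On the way, in this order (a step that is already met when the one before it is completed fails the run):
1. all three nut shells lie on the table, off the board (height (world z) of shell_a between -0.02 and 0.0135 m and height (world z) of shell_b between -0.02 and 0.0135 m and height (world z) of shell_c between -0.02 and 0.0135 m), for 0.2 s.
2. the dish is lifted clear of the table (height (world z) of dish above 0.03 m and angle between dish's own z axis and vertical below 0.5 rad), for 0.2 s.
At the end, for the whole second after the job is handed in: shells on the table; scraper upright, let go; fingers alone hold the dish still, within 50 mm of the board's middle, underside 40-120 mm above the board, level within 0.10 rad, ear across the board away from the robot within 0.2 rad, ball within 15 mm of its middle (all of step 1 and angle between scraper's own z axis and vertical below 0.3 rad and height (world z) of scraper between -0.01 and 0.03 m and contact force between each of the fingers, dish and scraper below 0.1 N and contact force between the fingers and dish above 0.5 N and contact force between dish and board below 0.1 N and horizontal distance between dish and board below 0.05 m and z of dish in the frame of board between 0.053 and 0.133 m and angle between dish's own z axis and vertical below 0.1 rad and angle between the x axis of dish and the x axis of board, either way round below 0.2 rad and x of dish_ear in the frame of board above 0.03 m and horizontal distance between ball_center and dish below 0.015 m and linear speed of dish below 0.03 m/s); the arm keeps its last pose, push and grip.
It fails at once if the ball rolls more than 30 mm from the middle of the dish (horizontal distance between ball_center and dish above 0.03 m).
It fails at once if the gripper, the arm or the dish touches a nut shell (contact force between any of the fingers, the arm, dish and shell_a above 0.3 N or contact force between any of the fingers, the arm, dish and shell_b above 0.3 N or contact force between any of the fingers, the arm, dish and shell_c above 0.3 N).
It fails at once if a bystander is moved more than 30 mm (distance of any of mug, glass, picks from where it was at the start of the episode above 0.03 m).
It also fails if it takes over 64 s, if anything falls off the work surface, if the arm or the gripper's body presses on something with over 40 N, if the wrist force passes 120 N, or if a joint passes its speed limit or range.

## Working session

There is one attempt and no reset: what is moved stays moved. The work goes in short steps, Python scripts to look and compute and a tool call to move; the robot and the scene stay as the last step left them, time stands still between calls to the robot, and variables do not carry over. Pictures are saved under pics/ and viewed, and the job is handed in when it is done.

Besides the shell and the picture viewer there is one more tool, called after ">>>" in YAML: its name, and indented under it one key for each argument. apply_moves: Moves the arm, as the interface text tells. Its arguments: {"type":"object","properties":{"rows":{"type":"array","items":{"type":"array","items":{"type":"number"}}},"grip":{"type":"number"},"squeeze":{"type":"number"}},"required":["rows"]}

```bash
mkdir -p pics; ls
python3 - <<'E'
from station import ctrl
import cv2
for n in("scene","top"):
    im=ctrl.get_image(n); cv2.imwrite(f"pics/{n}0.png",im["color"]); print(n,im["mtx"],im["rvec"],im["tvec"])
print(ctrl.get_obs())
E
```

```text
pics
scene [[458.52123853   0.         318.81655248]
 [  0.         458.52123853 236.28697335]
 [  0.           0.           1.        ]] [ 1.01190374 -2.35362971  1.12463568] [0.48096453 0.30067836 0.94253232]
top [[602.35493044   0.         325.75819514]
 [  0.         602.35493044 243.93912433]
 [  0.           0.           1.        ]] [ 2.43555816 -1.54821824  0.22231754] [-0.15178809  0.60066512  1.16489146]
{'t': 0.1, 'q': array([-1.37398147e+00,  5.33124880e-02,  1.61416157e+00,  5.58593234e-06,
        1.47599864e+00, -1.18995697e-01]), 'dq': array([ 0.00041756,  0.00036629, -0.00254126, -0.00253518, -0.00035287,
       -0.00014607]), 'effort': array([-1.07459611e-03, -3.94906425e+01, -3.71362209e+01, -2.15234272e-04,
        3.96691423e-03, -1.29313392e-06]), 'tool_pos': array([ 0.19401004, -0.59353099,  0.23016962]), 'tool_rot': array([-3.10065228e+00, -4.93718819e-01,  1.06086449e-04]), 'contact_force': array([-0.06932496, -0.04700816,  0.14417986]), 'wrist_torque': array([-0.02916804,  0.00810321, -0.01094118]), 'opening': 0.08552296841063955}
```

View pics/scene0.png

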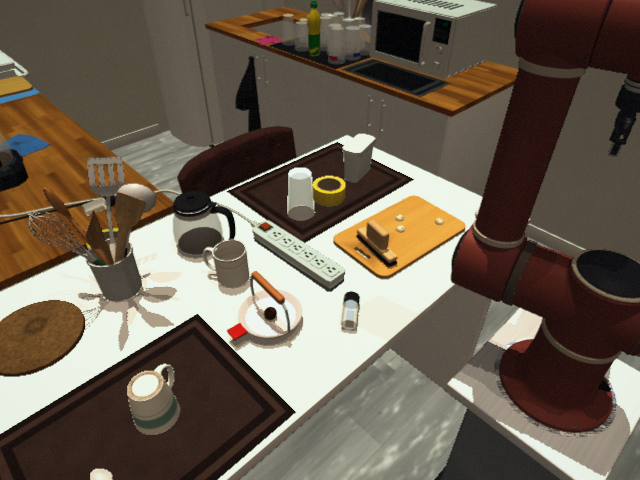

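View pics/top0.png

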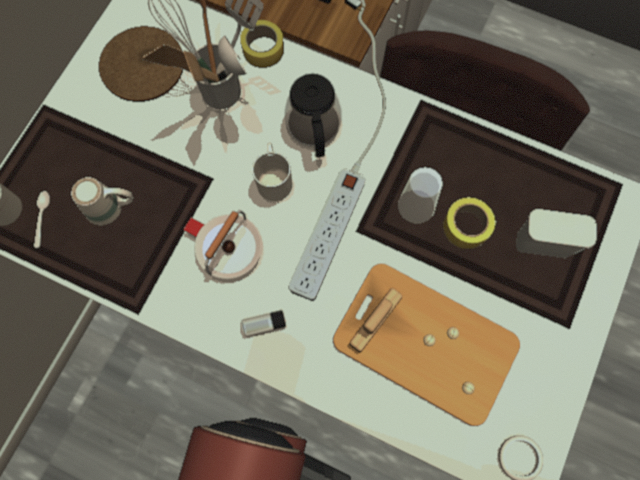

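The top image shows the board (centre ~428,343), scraper at ~375,320, shells at ~(429,341), (453,333), (468,388), and the dish at ~(229,247) with its ear at (193,228). I'll zoom in to measure these.

```bash
cat > h.py <<'E'
import numpy as np,cv2
def cam(im): return im["mtx"],cv2.Rodrigues(np.array(im["rvec"],float))[0],np.array(im["tvec"],float).ravel()
def p2w(im,u,v,z):
    K,R,t=cam(im); d=R.T@np.linalg.solve(K,[u,v,1.]); c=-R.T@t; return c+d*(z-c[2])/d[2]
def w2p(im,P):
    K,R,t=cam(im); return cv2.projectPoints(np.atleast_2d(np.array(P,float)),im["rvec"],im["tvec"],K,None)[0].reshape(-1,2)
def crop(im,x0,y0,x1,y1,s,name):
    cv2.imwrite(name,cv2.resize(im["color"][y0:y1,x0:x1],None,fx=s,fy=s,interpolation=cv2.INTER_CUBIC))
E
python3 - <<'E'
from h import *
from station import ctrl
im=ctrl.get_image("top"); sc=ctrl.get_image("scene")
crop(im,325,255,525,430,4,"pics/t_board.png")
crop(im,175,195,295,345,4,"pics/t_dish.png")
crop(sc,325,180,475,285,5,"pics/s_board.png")
crop(sc,200,260,370,350,4,"pics/s_dish.png")
for n,i in(("top",im),("scene",sc)):
    K,R,t=cam(i); print(n,-R.T@t)
E
```

```text
top [ 0.28502179 -0.03889488  1.28765682]
scene [-0.06560487  0.72313127  0.82636475]
```

View pics/t_board.png

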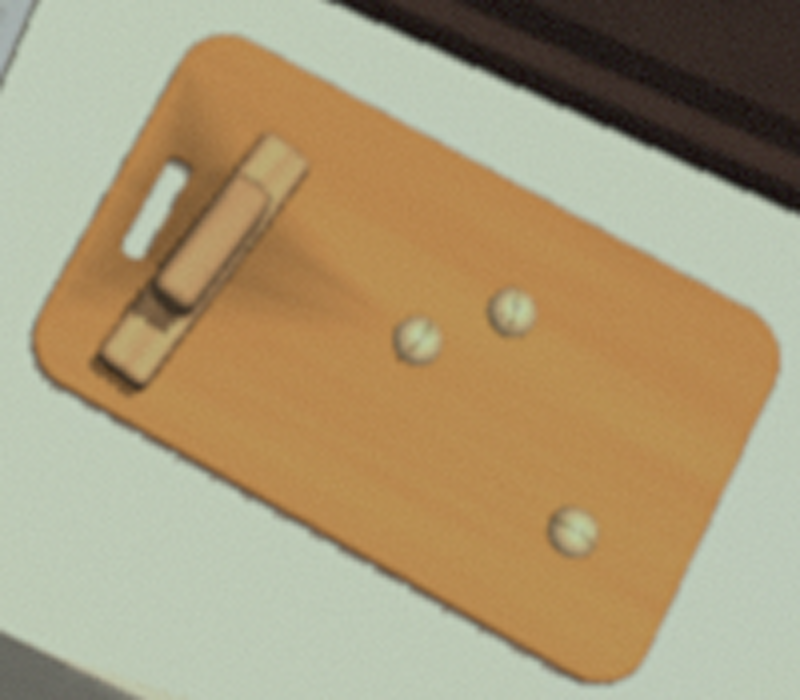

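View pics/t_dish.png

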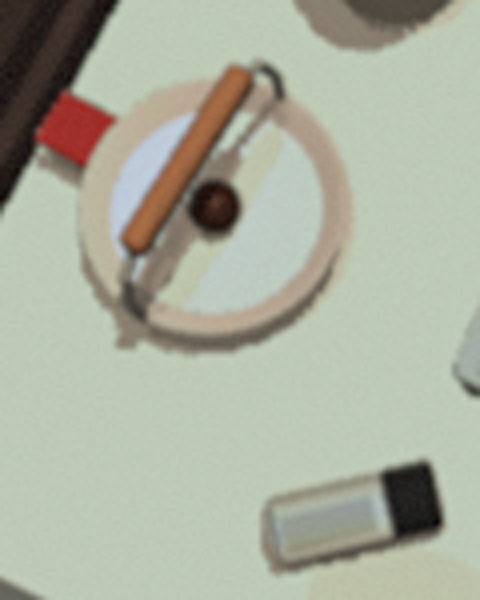

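View pics/s_board.png

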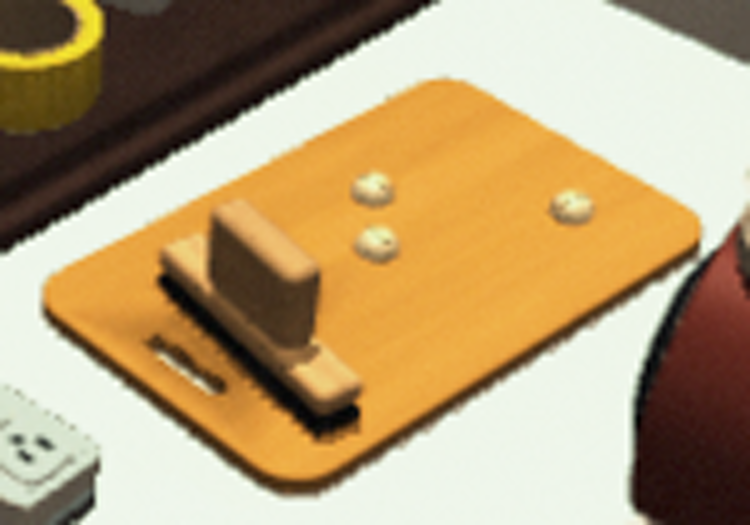

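View pics/s_dish.png

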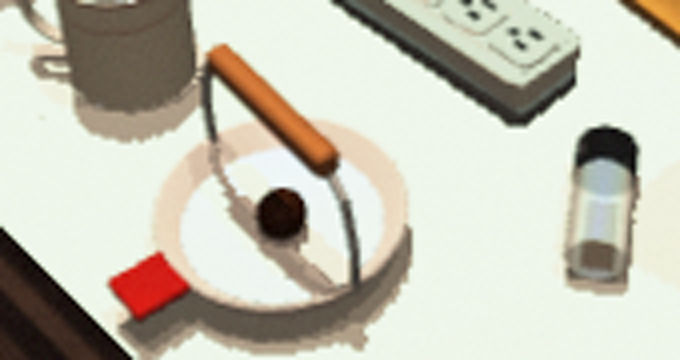

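Run:
```python
from h import *
from station import ctrl
im=ctrl.get_image("top"); sc=ctrl.get_image("scene")
hsv=cv2.cvtColor(im["color"],cv2.COLOR_BGR2HSV)
m=((hsv[...,0]>8)&(hsv[...,0]<25)&(hsv[...,1]>110)&(hsv[...,2]>90)).astype(np.uint8)
roi=np.zeros_like(m); roi[258:430,328:525]=1; m*=roi
m=cv2.morphologyEx(m,cv2.MORPH_CLOSE,np.ones((9,9)))
c=max(cv2.findContours(m,0,1)[0],key=cv2.contourArea)
W=np.array([p2w(im,u,v,.013)[:2] for u,v in c[:,0]]).astype(np.float32)
r=cv2.minAreaRect(W*1000); print("board",r)
f=lambda L,z:[ (p2w(im,325+a/4,255+b/4,z)[:2]*1000).round(1).tolist() for a,b in L]
print("foot top",f([(268,132),(308,162),(147,387),(98,355)],.042))
print("grip top",f([(240,177),(268,187),(186,312),(158,293)],.093))
print("shells",f([(418,340),(512,312),(573,531)],.019))
g=lambda L,z:[ (p2w(im,175+a/4,195+b/4,z)[:2]*1000).round(1).tolist() for a,b in L]
print("bar ends top",g([(242,70),(136,245)],.117))
print("rim centre",g([(216,208)],.032),"ball",g([(215,207)],.027),"ear",g([(78,130)],.031))
gs=lambda L,z:[ (p2w(sc,200+a/4,260+b/4,z)[:2]*1000).round(1).tolist() for a,b in L]
print("scene: ball",gs([(281,213)],.025),"bar",gs([(218,55),(325,160)],.112),"ear",gs([(150,287)],.031))
s2=lambda L,z:[ (p2w(sc,325+a/5,180+b/5,z)[:2]*1000).round(1).tolist() for a,b in L]
print("scene shells",s2([(376,244),(373,188),(572,206)],.019),"grip top",s2([(212,210),(240,200),(320,270),(292,282)],.093))
```

```text
board ((523.865234375, -154.49826049804688), (351.18829345703125, 212.93028259277344), 85.67250061035156)
foot top [[592.0, -44.5], [586.1, -69.9], [443.2, -41.3], [447.4, -11.8]]
grip top [[552.2, -40.7], [553.5, -55.5], [478.5, -43.6], [481.2, -27.2]]
shells [[528.7, -159.9], [563.2, -199.1], [472.1, -268.9]]
bar ends top [[582.8, 311.0], [477.1, 316.0]]
rim centre [[527.8, 312.3]] ball [[529.1, 314.5]] ear [[535.4, 402.1]]
scene: ball [[528.4, 316.2]] bar [[580.2, 312.4], [476.8, 320.2]] ear [[531.5, 405.0]]
scene shells [[526.3, -156.7], [561.4, -197.8], [470.2, -268.2]] grip top [[550.3, -36.1], [545.9, -53.5], [478.1, -38.2], [481.6, -20.3]]
```

```bash
cat >> h.py <<'E'
from scipy.spatial.transform import Rotation as Ro
def delta(o,pos=None,yaw=None,down=True):
    R=Ro.from_rotvec(o["tool_rot"]); p=np.array(o["tool_pos"])
    pos=p if pos is None else np.array(pos)
    cy=np.degrees(np.arctan2(R.as_matrix()[1,0],R.as_matrix()[0,0]))
    yaw=cy if yaw is None else yaw
    T=Ro.from_euler("z",yaw,degrees=True)*Ro.from_euler("x",180,degrees=True)
    d=R.inv().apply(pos-p)*100; r=np.degrees((R.inv()*T).as_rotvec())/5
    print("yaw now %.2f pos"%cy,p.round(4),"row",d.round(2),r.round(2))
E
python3 - <<'E'
from h import *
from station import ctrl
im=ctrl.get_image("top")
for n,u,v,z in (("picks",264,324,.02),("greymug",272,188,.03),("pot",312,95,.15),("glass base",418,213,0),("teamug",97,200,.05),("strip",305,290,.03),("stripfar",350,180,.03)): print(n,p2w(im,u,v,z).round(3))
delta(ctrl.get_obs(),[.516,-.0405,.15],168.5)
E
```

```text
picks [0.411 0.169 0.02 ]
greymug [0.691 0.29  0.03 ]
pot [0.879 0.277 0.15 ]
glass base [ 0.787 -0.029  0.   ]
teamug [0.497 0.62  0.05 ]
strip [0.512 0.122 0.03 ]
stripfar [0.783 0.139 0.03 ]
yaw now 18.09 pos [ 0.1941 -0.5939  0.231 ] row [ 47.79 -42.61   8.13] [-0.000e+00 -1.000e-02 -3.008e+01]
```

>>> apply_moves:
  rows:
    - [2,-1.8,0.3,0,0,-1]
    - [5,-4.4,0.8,0,0,-2.5]
    - [8,-7.1,1.3,0,0,-4.2]
    - [11,-9.8,1.8,0,0,-5.9]
    - [14,-12.5,2.3,0,0,-7.6]
    - [17,-15.2,2.9,0,0,-9.3]
    - [20,-17.9,3.4,0,0,-11]
    - [23,-20.6,3.9,0,0,-12.7]
    - [26,-23.3,4.4,0,0,-14.4]
    - [29,-25.9,4.9,0,0,-16.1]
    - [32,-28.5,5.4,0,0,-17.8]
    - [35,-31.2,5.9,0,0,-19.5]
    - [38,-33.9,6.4,0,0,-21.2]
    - [41,-36.6,6.9,0,0,-22.9]
    - [44,-39.2,7.4,0,0,-24.6]
    - [46,-41,7.8,0,0,-26.3]
    - [47.2,-42,8,0,0,-28]
    - [47.8,-42.6,8.1,0,0,-29.4]
    - [47.8,-42.6,8.1,0,0,-30.1]
    - [47.8,-42.6,8.1,0,0,-30.1]
  grip: 0
  squeeze: 60

```text
t: 2.35
tool_pos: [0.5162, -0.0401, 0.1502]
tool_rot: [-0.311, -3.126, -0.001]
contact_force: [0.9, 0.5, 0.2]
opening: 0.0853
```

Run:
```python
from h import *
from station import ctrl
im=ctrl.get_image("scene");crop(im,325,130,525,280,4,"pics/s1.png")
o=ctrl.get_obs();print(o["t"],o["q"].round(2));delta(o,[.516,-.0405,.054],168.5)
```

```text
2.4 [-0.22 -0.14  1.94  0.    1.34 -1.59]
yaw now 168.53 pos [ 0.5162 -0.0404  0.1503] row [ 0.01 -0.02  9.63] [ 0.   -0.    0.01]
```

View pics/s1.png

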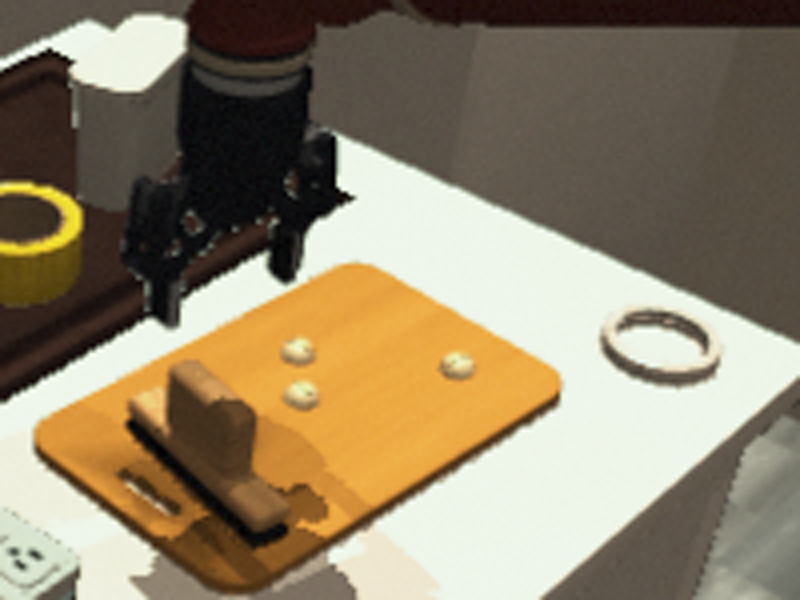

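The open fingers hang over the scraper grip (crop ~210,400) and straddle it across its thin side, so I'll descend and close.

>>> apply_moves:
  rows:
    - [0,0,1,0,0,0]
    - [0,0,2.5,0,0,0]
    - [0,0,4,0,0,0]
    - [0,0,5.5,0,0,0]
    - [0,0,7,0,0,0]
    - [0,0,8.2,0,0,0]
    - [0,0,9,0,0,0]
    - [0,0,9.6,0,0,0]
    - [0,0,9.6,0,0,0]
    - [0,0,9.6,0,0,0]

```text
t: 3.4
tool_pos: [0.5165, -0.0404, 0.0547]
tool_rot: [0.314, 3.125, 0.0]
contact_force: [-0.3, 0.9, -0.2]
opening: 0.0848
```

>>> apply_moves:
  rows:
    - [0,0,0,0,0,0]
    - [0,0,0,0,0,0]
    - [0,0,0,0,0,0]
    - [0,0,0,0,0,0]
    - [0,0,0,0,0,0]
    - [0,0,0,0,0,0]
    - [0,0,0,0,0,0]
    - [0,0,0,0,0,0]
    - [0,0,0,0,0,0]
    - [0,0,0,0,0,0]
  grip: 1

```text
t: 4.4
tool_pos: [0.5169, -0.0405, 0.0551]
tool_rot: [0.314, 3.124, 0.0]
contact_force: [-0.6, -1.2, 3.2]
opening: 0.0235
```

Run:
```python
from h import *
from station import ctrl
im=ctrl.get_image("top");crop(im,325,255,525,430,4,"pics/t2.png")
im=ctrl.get_image("scene");crop(im,325,130,525,280,4,"pics/s2.png")
o=ctrl.get_obs();print(o["t"],o["contact_force"],o["opening"]);delta(o)
```

```text
4.5 [ 0.42133992 -1.12809884  4.01255704] 0.023208897628071726
yaw now 168.53 pos [ 0.5169 -0.0405  0.0551] row [0. 0. 0.] [0.   0.02 0.  ]
```

View pics/t2.png

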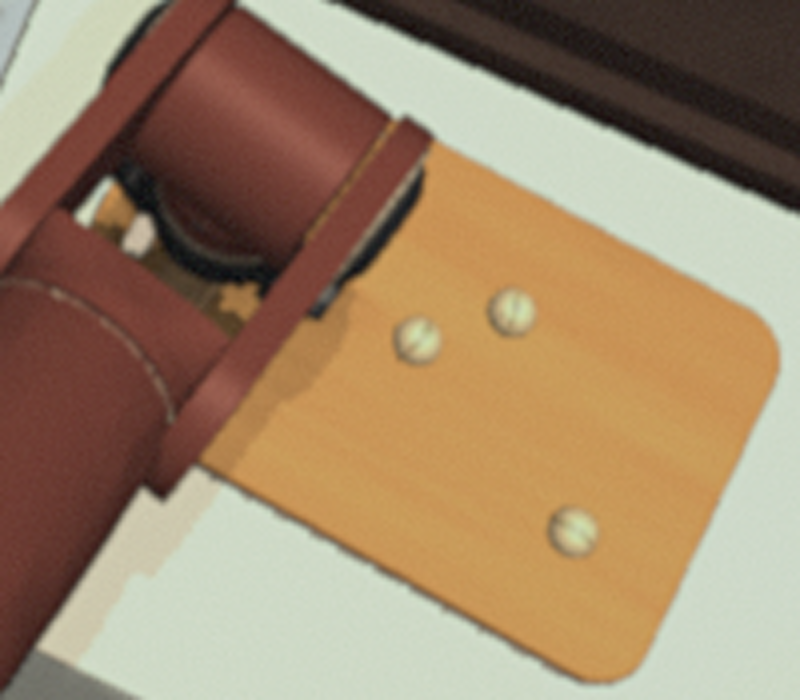

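View pics/s2.png

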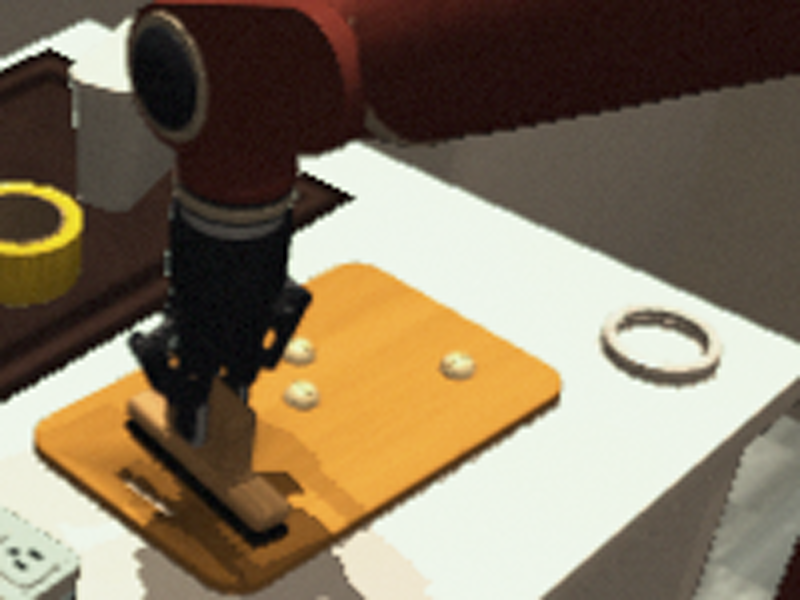

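Run:
```python
from h import *
from station import ctrl
o=ctrl.get_obs();delta(o,[.5323,-.0448,.0567],175.7)
```

```text
yaw now 168.53 pos [ 0.5169 -0.0405  0.0551] row [-1.59 -0.11 -0.16] [ 0.    0.02 -1.43]
```

>>> apply_moves:
  rows:
    - [0,0,-0.16,0,0,0]
    - [-0.1,0,-0.16,0,0,-0.1]
    - [-0.4,0,-0.16,0,0,-0.4]
    - [-0.8,-0.05,-0.16,0,0,-0.7]
    - [-1.2,-0.1,-0.16,0,0,-1.1]
    - [-1.5,-0.1,-0.16,0,0,-1.4]
    - [-1.6,-0.1,-0.16,0,0,-1.43]
    - [-1.6,-0.1,-0.16,0,0,-1.43]

```text
t: 5.3
tool_pos: [0.5325, -0.0447, 0.0566]
tool_rot: [0.118, 3.138, 0.0]
contact_force: [0.6, -0.9, -1.0]
opening: 0.0237
```

Run:
```python
from h import *
from station import ctrl
im=ctrl.get_image("scene");crop(im,325,130,525,280,4,"pics/s3.png")
o=ctrl.get_obs();print(o["t"],o["contact_force"],o["opening"]);
B=np.array([.524,-.1545]);a=np.radians(-4.33);ex=np.array([np.cos(a),np.sin(a)]);ey=np.array([-ex[1],ex[0]])
for by in(0,-.185): delta(o,[*(B+by*ey),.0567],175.67)
```

```text
5.35 [ 0.13543856 -0.15184398 -1.06090954] 0.02337255861385626
yaw now 175.68 pos [ 0.5323 -0.0447  0.0566] row [ 1.000e-02 -1.101e+01 -2.000e-02] [0.   0.01 0.  ]
yaw now 175.68 pos [ 0.5323 -0.0447  0.0566] row [ 1.000e-02 -2.951e+01 -2.000e-02] [0.   0.01 0.  ]
```

View pics/s3.png

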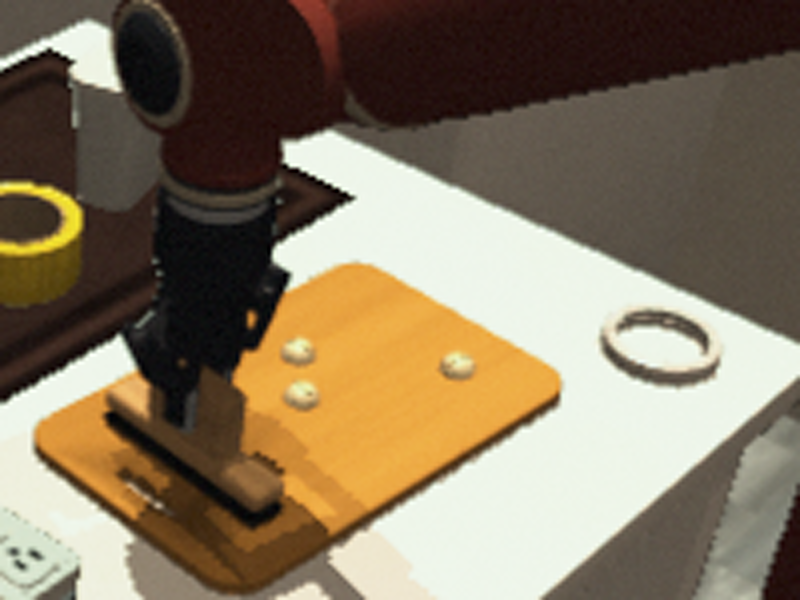

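The blade is now square to the board, just off it, with all shells ahead. I'll start the sweep.

>>> apply_moves:
  rows:
    - [0,-0.3,0,0,0,0]
    - [0,-0.9,0,0,0,0]
    - [0,-1.7,0,0,0,0]
    - [0,-2.7,0,0,0,0]
    - [0,-3.7,0,0,0,0]
    - [0,-4.7,0,0,0,0]
    - [0,-5.6,0,0,0,0]
    - [0,-6.4,0,0,0,0]
    - [0,-7.1,0,0,0,0]
    - [0,-7.7,0,0,0,0]
    - [0,-8.3,0,0,0,0]
    - [0,-8.9,0,0,0,0]
    - [0,-9.5,0,0,0,0]
    - [0,-10.1,0,0,0,0]
    - [0,-10.7,0,0,0,0]
    - [0,-11.3,0,0,0,0]
    - [0,-11.9,0,0,0,0]
    - [0,-12.4,0,0,0,0]
    - [0,-12.8,0,0,0,0]
    - [0,-13,0,0,0,0]

```text
t: 7.35
tool_pos: [0.5225, -0.1747, 0.0565]
tool_rot: [0.119, 3.138, 0.0]
contact_force: [-0.0, -0.3, -1.7]
opening: 0.0233
```

Run:
```python
from h import *
from station import ctrl
im=ctrl.get_image("top");crop(im,325,255,525,430,4,"pics/t4.png")
im=ctrl.get_image("scene");crop(im,325,130,525,280,4,"pics/s4.png")
o=ctrl.get_obs();print(o["t"],o["contact_force"],o["opening"]);
B=np.array([.524,-.1545]);a=np.radians(-4.33);ex=np.array([np.cos(a),np.sin(a)]);ey=np.array([-ex[1],ex[0]])
delta(o,[*(B-.185*ey),.0567],175.67)
```

```text
7.45 [ 0.58869799 -0.54299275 -0.97066314] 0.023350280438122963
yaw now 175.66 pos [ 0.5225 -0.1746  0.0565] row [  0.   -16.49  -0.02] [ 0.    0.01 -0.  ]
```

View pics/s4.png

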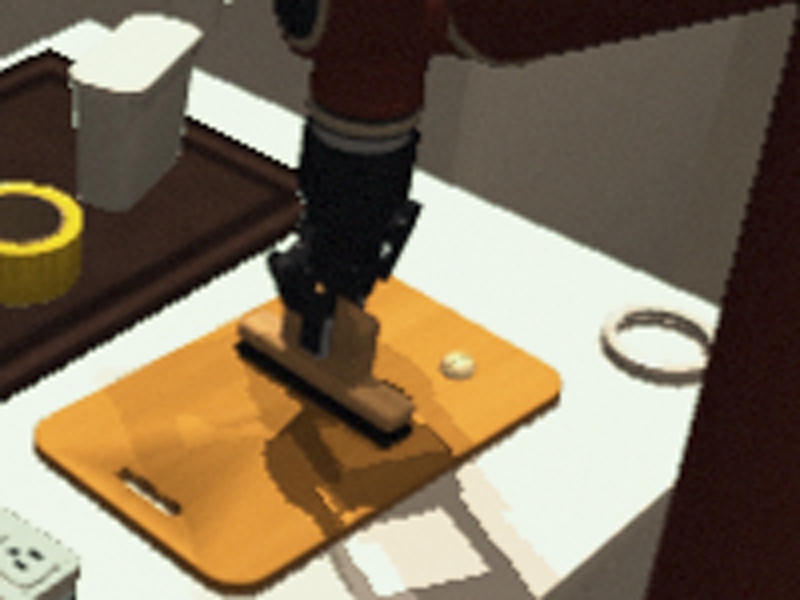

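View pics/t4.png

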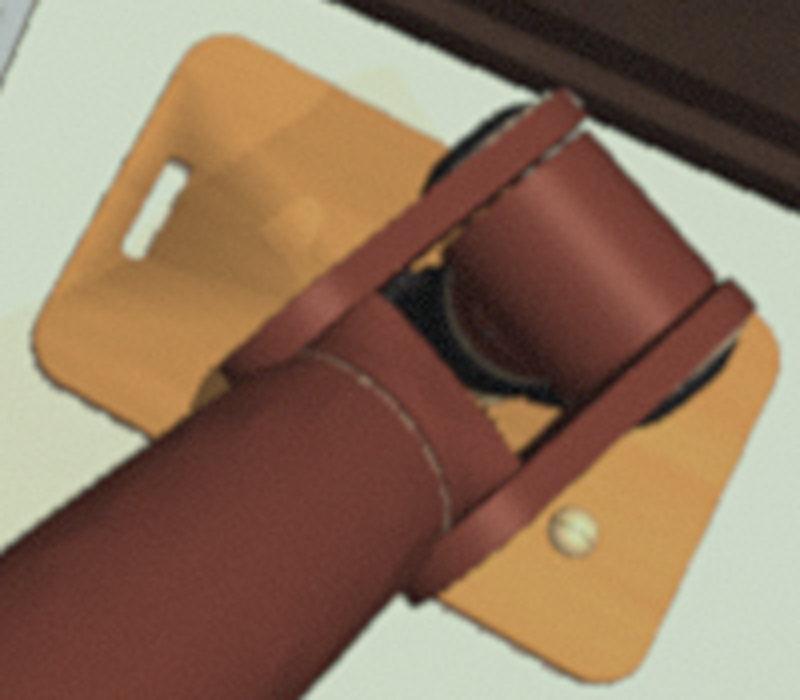

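The two near shells are hidden in front of the blade, with none behind it, and shell_c is still ahead at crop (457,364). I'll continue.

>>> apply_moves:
  rows:
    - [0,-0.3,0,0,0,0]
    - [0,-0.8,0,0,0,0]
    - [0,-1.4,0,0,0,0]
    - [0,-2,0,0,0,0]
    - [0,-2.6,0,0,0,0]
    - [0,-3.2,0,0,0,0]
    - [0,-3.8,0,0,0,0]
    - [0,-4.4,0,0,0,0]
    - [0,-5,0,0,0,0]
    - [0,-5.6,0,0,0,0]
    - [0,-6.2,0,0,0,0]
    - [0,-6.8,0,0,0,0]
    - [0,-7.4,0,0,0,0]
    - [0,-8,0,0,0,0]
    - [0,-8.6,0,0,0,0]
    - [0,-9.2,0,0,0,0]
    - [0,-9.8,0,0,0,0]
    - [0,-10.3,0,0,0,0]
    - [0,-10.7,0,0,0,0]
    - [0,-11,0,0,0,0]

```text
t: 9.45
tool_pos: [0.5142, -0.2846, 0.0565]
tool_rot: [0.119, 3.138, 0.0]
contact_force: [-0.2, 0.3, -1.0]
opening: 0.0236
```

>>> apply_moves:
  rows:
    - [0,-0.2,0,0,0,0]
    - [0,-0.6,0,0,0,0]
    - [0,-1,0,0,0,0]
    - [0,-1.5,0,0,0,0]
    - [0,-2,0,0,0,0]
    - [0,-2.5,0,0,0,0]
    - [0,-3,0,0,0,0]
    - [0,-3.5,0,0,0,0]
    - [0,-4,0,0,0,0]
    - [0,-4.5,0,0,0,0]
    - [0,-5,0,0,0,0]
    - [0,-5.4,0,0,0,0]
    - [0,-5.6,0,0,0,0]
    - [0,-5.6,0,0,0,0]
    - [0,-5.6,0,0,0,0]

```text
t: 10.95
tool_pos: [0.5099, -0.3403, 0.0564]
tool_rot: [0.119, 3.138, 0.001]
contact_force: [-0.1, 0.7, -1.7]
opening: 0.0231
```

Run:
```python
from h import *
from station import ctrl
im=ctrl.get_image("top");crop(im,365,285,565,460,4,"pics/t5.png")
im=ctrl.get_image("scene");crop(im,345,130,545,280,4,"pics/s5.png")
o=ctrl.get_obs();print(o["t"],o["contact_force"],o["opening"]);delta(o)
```

```text
11.05 [-0.54518746 -0.74568589 -1.4105857 ] 0.023424540702344884
yaw now 175.66 pos [ 0.5099 -0.3403  0.0565] row [0. 0. 0.] [0.   0.01 0.  ]
```

View pics/s5.png

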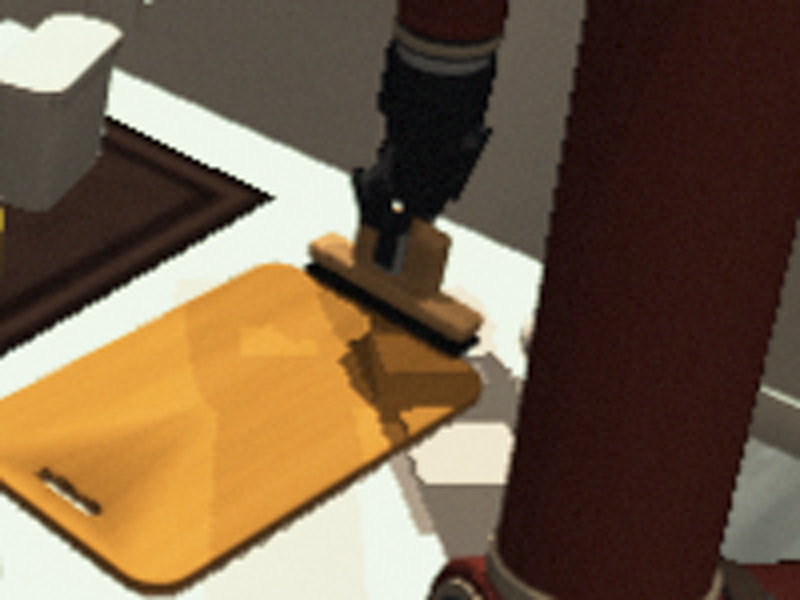

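View pics/t5.png

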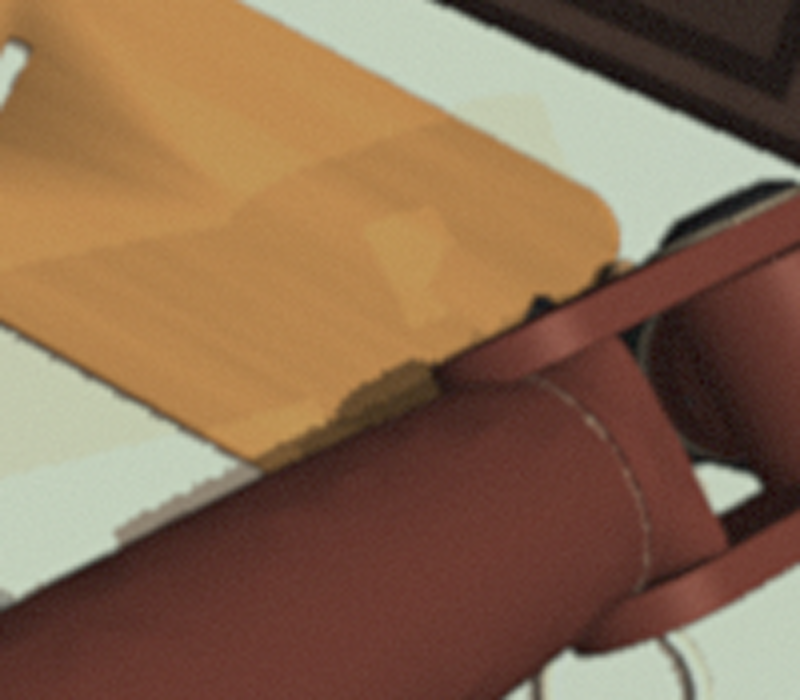

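>>> apply_moves:
  rows:
    - [0,0.2,-0.1,0,0,0]
    - [0,0.7,-0.2,0,0,0]
    - [0,1.4,-0.2,0,0,0]
    - [0,2.2,-0.2,0,0,0]
    - [0,3,-0.2,0,0,0]
    - [0,3.8,-0.2,0,0,0]
    - [0,4.3,-0.1,0,0,0]
    - [0,4.5,0,0,0,0]
    - [0,4.5,0,0,0,0]

```text
t: 11.95
tool_pos: [0.5132, -0.295, 0.0562]
tool_rot: [0.118, 3.139, 0.001]
contact_force: [0.1, -0.0, -1.3]
opening: 0.0235
```

Run:
```python
from h import *
from station import ctrl
im=ctrl.get_image("top");crop(im,365,285,565,460,4,"pics/t6.png")
im=ctrl.get_image("scene");crop(im,345,130,545,280,4,"pics/s6.png")
o=ctrl.get_obs();print(o["t"],o["contact_force"],o["opening"]);delta(o)
```

```text
12.05 [ 0.87502197 -0.75173625 -3.02654675] 0.02318272458428698
yaw now 175.66 pos [ 0.5133 -0.2956  0.0564] row [0. 0. 0.] [0.   0.01 0.  ]
```

View pics/s6.png

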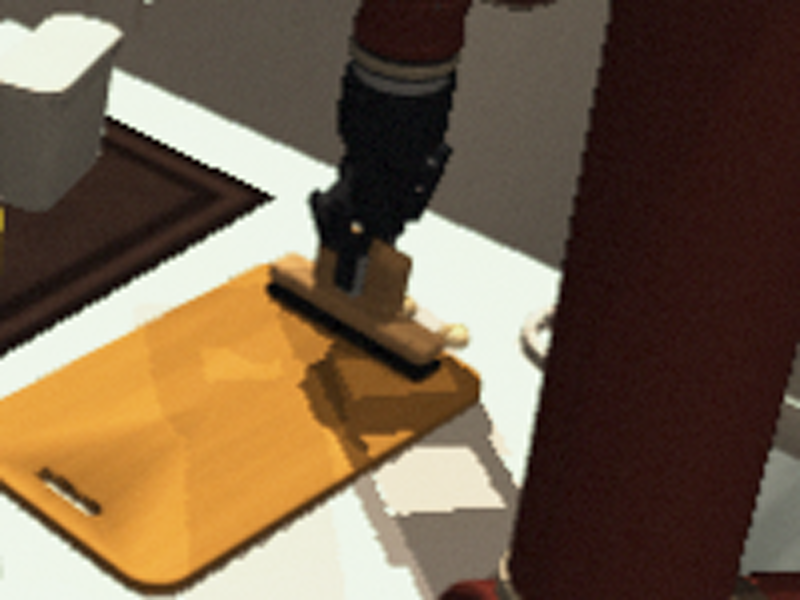

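View pics/t6.png

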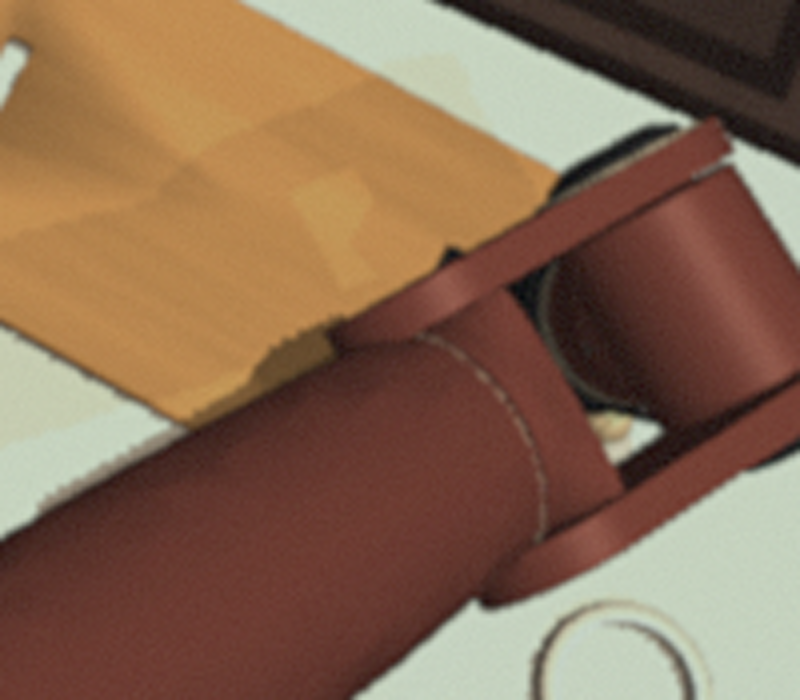

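>>> apply_moves:
  rows:
    - [0,0,0.05,0,0,0]
    - [0,0,0.1,0,0,0]
    - [0,0,0.14,0,0,0]
    - [0,0,0.16,0,0,0]
    - [0,0,0.16,0,0,0]

```text
t: 12.55
tool_pos: [0.5133, -0.2958, 0.0551]
tool_rot: [0.119, 3.138, -0.0]
contact_force: [-1.3, -0.7, 0.0]
opening: 0.0237
```

>>> apply_moves:
  rows:
    - [0,0,0,0,0,0]
    - [0,0,0,0,0,0]
    - [0,0,0,0,0,0]
    - [0,0,0,0,0,0]
    - [0,0,0,0,0,0]
    - [0,0,0,0,0,0]
    - [0,0,0,0,0,0]
  grip: 0

```text
t: 13.25
tool_pos: [0.5133, -0.2958, 0.0551]
tool_rot: [0.119, 3.138, -0.0]
contact_force: [0.1, -0.5, -0.1]
opening: 0.085
```

Run:
```python
from h import *
from station import ctrl
im=ctrl.get_image("scene");crop(im,345,130,545,280,4,"pics/s7.png")
o=ctrl.get_obs();print(o["t"],o["contact_force"],o["opening"]);delta(o)
for u,v in((455,333),(410,305)): print(p2w(im,345+u/4,130+v/4,.008))
```

```text
13.3 [-0.24251223  0.70074531  0.04904935] 0.0853423792409199
yaw now 175.65 pos [ 0.5133 -0.2958  0.0551] row [0. 0. 0.] [-0.    0.01 -0.  ]
[ 0.4605183  -0.35757525  0.008     ]
[ 0.50514952 -0.36397802  0.008     ]
```

View pics/s7.png

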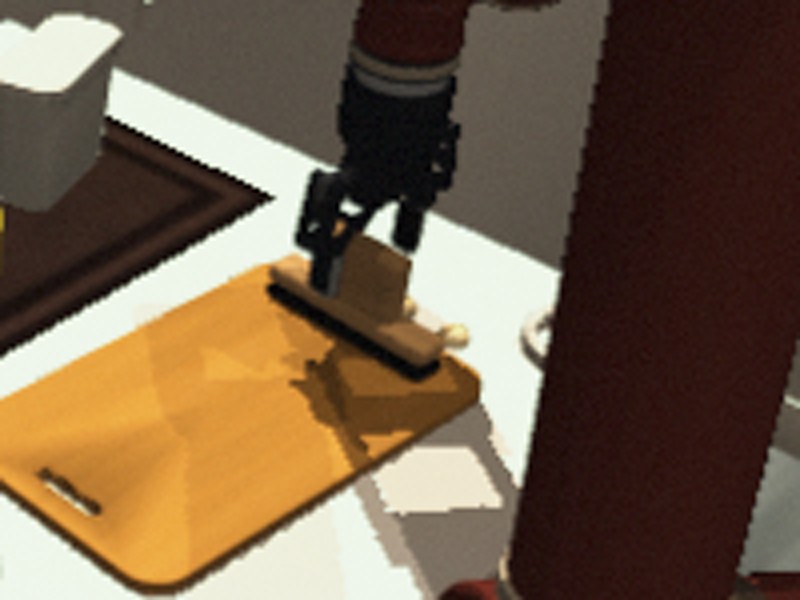

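>>> apply_moves:
  rows:
    - [0,0,-1,0,0,0]
    - [0,0,-3,0,0,0]
    - [0,0,-6,0,0,0]
    - [0,0,-9.5,0,0,0]
    - [0,1.5,-12.5,0,0,0]
    - [0,4,-14.5,0,0,0]
    - [0,7,-15.5,0,0,0]
    - [0,11,-16,0,0,0]
    - [0,15,-16,0,0,0]
    - [0,19,-16,0,0,0]
    - [0,23,-16,0,0,0]
    - [0,27,-16,0,0,0]
    - [0,31,-16,0,0,0]
    - [0,35,-16,0,0,0]
    - [0,39,-16,0,0,0]
    - [0,42,-16,0,0,0]
    - [0,44,-16,0,0,0]
    - [0,45,-16,0,0,0]
    - [0,45,-16,0,0,0]

```text
t: 15.2
tool_pos: [0.5473, 0.1537, 0.2155]
tool_rot: [0.116, 3.138, -0.0]
contact_force: [0.5, -0.7, -0.2]
opening: 0.0853
```

Run:
```python
from h import *
from station import ctrl
im=ctrl.get_image("top");crop(im,365,285,565,460,4,"pics/t8.png");crop(im,175,195,335,345,4,"pics/t8d.png")
s=ctrl.get_image("scene");crop(s,345,130,545,280,4,"pics/s8.png")
o=ctrl.get_obs();print(o["t"],o["contact_force"],o["opening"]);delta(o,[.529,.314,.2],176.7)
```

```text
15.3 [-1.00568738  0.27953552 -0.26938113] 0.08527448450987787
yaw now 175.64 pos [0.5473 0.1523 0.2152] row [ 3.06 15.98  1.51] [-0.01  0.01 -0.21]
```

View pics/t8.png

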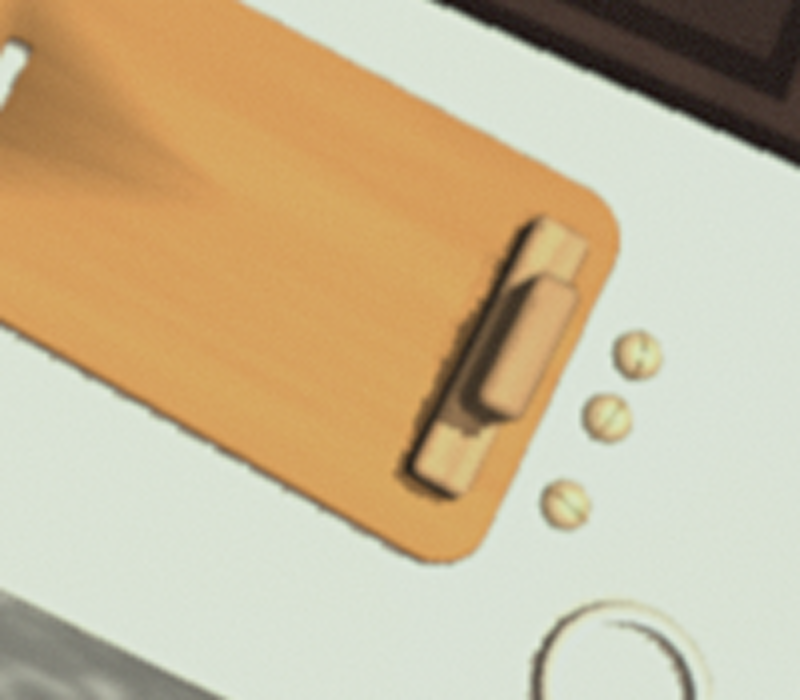

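View pics/s8.png

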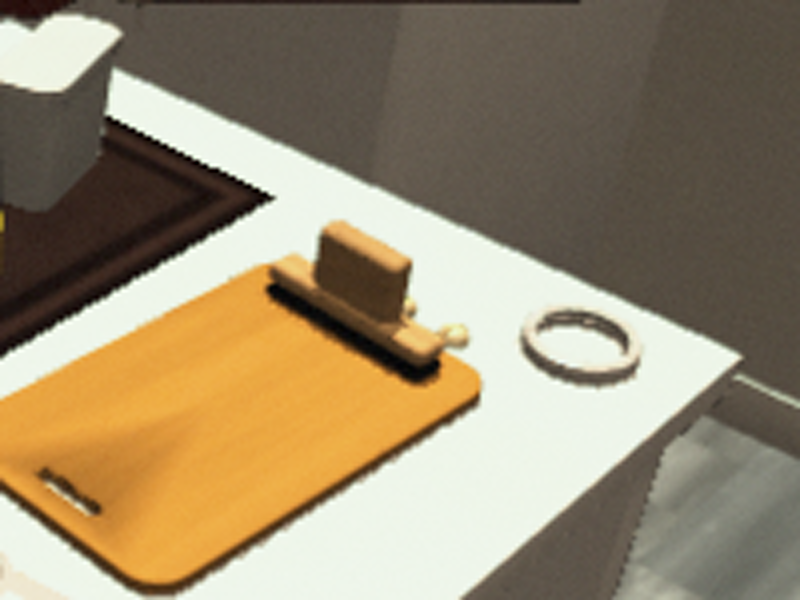

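All three shells lie flat on the table, clear of the board end (crop ~(638,355), (607,417), (566,504)). The scraper stands upright. Next is the dish.

>>> apply_moves:
  rows:
    - [0.2,1,0,0,0,0]
    - [0.6,3,0.2,0,0,-0.1]
    - [1.1,6,0.6,0,0,-0.2]
    - [1.7,9,1,0,0,-0.2]
    - [2.3,12,1.3,0,0,-0.2]
    - [2.8,14.5,1.5,0,0,-0.2]
    - [3,15.7,1.5,0,0,-0.2]
    - [3.06,16,1.5,0,0,-0.2]
    - [3.06,16,1.5,0,0,-0.2]

```text
t: 16.2
tool_pos: [0.5292, 0.3137, 0.2003]
tool_rot: [0.093, 3.139, -0.002]
contact_force: [0.9, -0.1, -0.1]
opening: 0.0855
```

Run:
```python
from h import *
from station import ctrl
s=ctrl.get_image("scene");crop(s,190,150,390,350,3,"pics/s9.png")
o=ctrl.get_obs();print(o["t"],o["q"].round(2));delta(o,[.529,.3145,.093],176.7)
```

```text
16.25 [ 0.41  0.05  1.67 -0.    1.42 -1.1 ]
yaw now 176.59 pos [0.5293 0.3134 0.2003] row [ 0.05  0.12 10.73] [-0.01  0.02 -0.02]
```

View pics/s9.png

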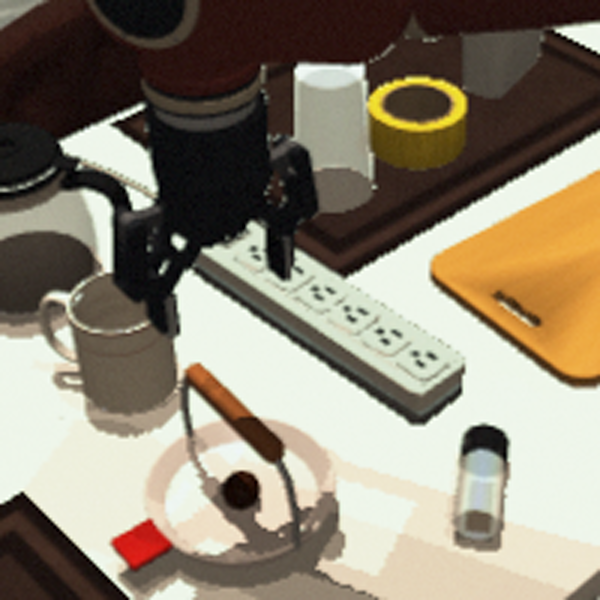

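The fingers straddle the handle bar (crop ~235,410), and the mug and jar are clear. Descending.

>>> apply_moves:
  rows:
    - [0,0,0.8,0,0,0]
    - [0,0,2,0,0,0]
    - [0,0.1,3.5,0,0,0]
    - [0,0.1,5,0,0,0]
    - [0,0.1,6.5,0,0,0]
    - [0,0.1,8,0,0,0]
    - [0,0.1,9.3,0,0,0]
    - [0,0.1,10.2,0,0,0]
    - [0,0.1,10.7,0,0,0]
    - [0,0.1,10.7,0,0,0]

```text
t: 17.25
tool_pos: [0.5292, 0.3141, 0.0925]
tool_rot: [0.093, 3.14, -0.003]
contact_force: [0.3, 0.7, 0.2]
opening: 0.0856
```

>>> apply_moves:
  rows:
    - [0,0,0,0,0,0]
    - [0,0,0,0,0,0]
    - [0,0,0,0,0,0]
    - [0,0,0,0,0,0]
    - [0,0,0,0,0,0]
  grip: 0.6

```text
t: 17.75
tool_pos: [0.5293, 0.3142, 0.0928]
tool_rot: [0.093, 3.139, -0.002]
contact_force: [0.7, -0.3, 0.6]
opening: 0.0343
```

Run:
```python
from h import *
from station import ctrl
s=ctrl.get_image("scene");crop(s,220,200,340,360,5,"pics/s10.png")
o=ctrl.get_obs();print(o["t"],o["opening"],o["contact_force"]);delta(o,[.529,.3145,.093],176.7)
# predicted bar top ends & tool centre at bar height
print(((w2p(s,[[*o["tool_pos"][:2],.112]])-[220,200])*5))
```

```text
17.8 0.034443298684783435 [ 0.48112425  0.42475244 -1.27589525]
yaw now 176.59 pos [0.5293 0.3142 0.0927] row [ 0.03  0.03 -0.03] [-0.02  0.01 -0.02]
[[240.07281078 429.00664666]]
```

View pics/s10.png

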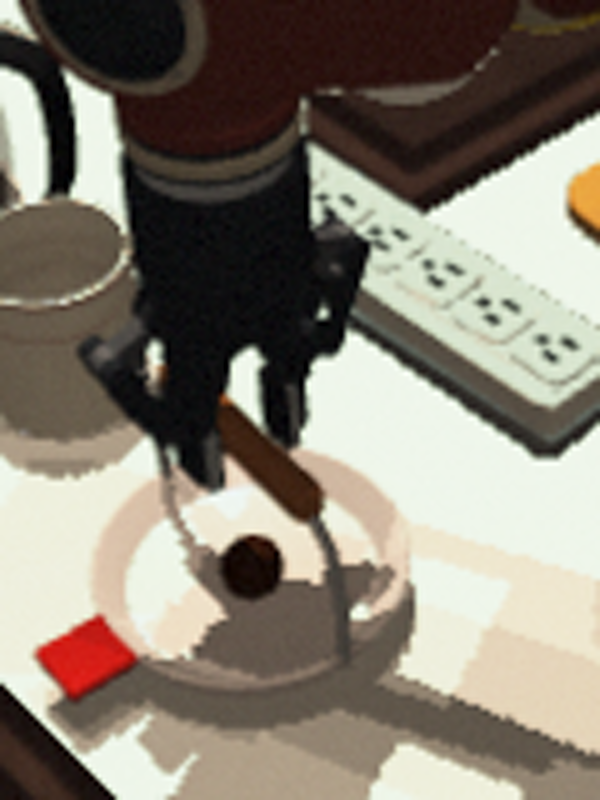

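The bar passes between the fingers about centred (crop ~240,430), and the ball is at the middle. I'll close in small steps.

>>> apply_moves:
  rows:
    - [0,0,0,0,0,0]
    - [0,0,0,0,0,0]
  grip: 0.72
  squeeze: 20

```text
t: 18.0
tool_pos: [0.5293, 0.3142, 0.0927]
tool_rot: [0.093, 3.139, -0.002]
contact_force: [-0.1, -0.2, -0.0]
opening: 0.0241
```

>>> apply_moves:
  rows:
    - [0,0,0,0,0,0]
    - [0,0,0,0,0,0]
  grip: 0.76

```text
t: 18.2
tool_pos: [0.5293, 0.3143, 0.0928]
tool_rot: [0.093, 3.139, -0.002]
contact_force: [-0.4, 0.5, -0.2]
opening: 0.0206
```

>>> apply_moves:
  rows:
    - [0,0,0,0,0,0]
    - [0,0,0,0,0,0]
  grip: 0.79

```text
t: 18.4
tool_pos: [0.5293, 0.3146, 0.0929]
tool_rot: [0.093, 3.139, -0.001]
contact_force: [0.9, 1.3, 0.4]
opening: 0.0182
```

>>> apply_moves:
  rows:
    - [0,0,0,0,0,0]
    - [0,0,0,0,0,0]
  grip: 0.82

```text
t: 18.6
tool_pos: [0.5291, 0.3144, 0.0925]
tool_rot: [0.093, 3.14, -0.002]
contact_force: [-0.1, 1.3, -1.8]
opening: 0.0157
```

>>> apply_moves:
  rows:
    - [0,0,0,0,0,0]
    - [0,0,0,0,0,0]
    - [0,0,0,0,0,0]
  grip: 1

```text
t: 18.9
tool_pos: [0.5291, 0.3143, 0.0925]
tool_rot: [0.093, 3.14, -0.002]
contact_force: [-0.1, 1.2, 0.3]
opening: 0.016
```

>>> apply_moves:
  rows:
    - [0,0,0,0,0,0]
    - [0,0,0,0,0,0]
    - [0,0,0,0,0,0]
  grip: 1
  squeeze: 80

```text
t: 19.2
tool_pos: [0.5292, 0.3145, 0.0927]
tool_rot: [0.093, 3.14, -0.001]
contact_force: [-0.4, 0.9, 1.0]
opening: 0.0148
```

Run:
```python
from h import *
from station import ctrl
s=ctrl.get_image("scene");crop(s,220,200,340,360,5,"pics/s11.png")
o=ctrl.get_obs();print(o["t"],o["opening"],o["contact_force"],o["wrist_torque"]);delta(o)
```

```text
19.25 0.014486801127488569 [-0.32061948  1.13633408 -0.17240731] [ 0.173237    0.05955081 -0.02553152]
yaw now 176.60 pos [0.5292 0.3144 0.0927] row [0. 0. 0.] [-0.01  0.01 -0.  ]
```

View pics/s11.png

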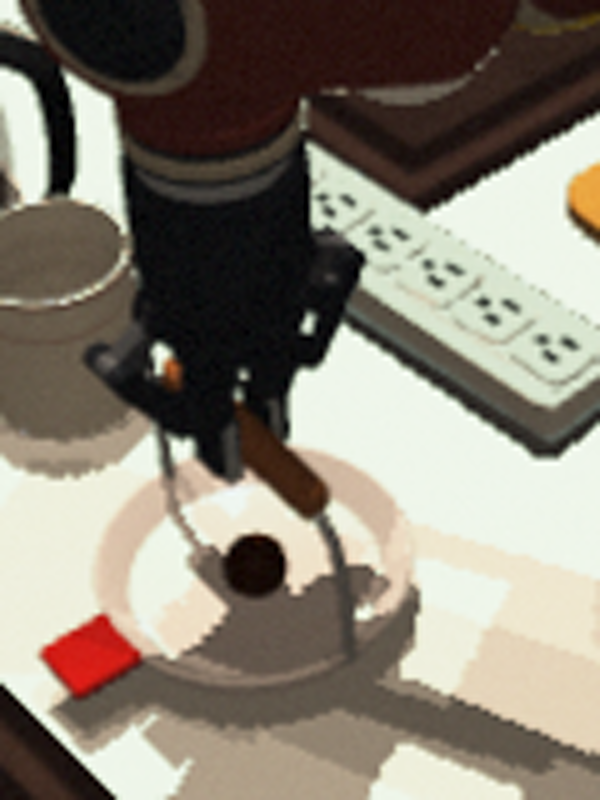

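>>> apply_moves:
  rows:
    - [0,0,-0.1,0,0,0]
    - [0,0,-0.3,0,0,0]
    - [0,0,-0.6,0,0,0]
    - [0,0,-1,0,0,0]
    - [0,0,-1.5,0,0,0]
    - [0,0,-2.1,0,0,0]
    - [0,0,-2.8,0,0,0]
    - [0,0,-3.6,0,0,0]
    - [0,0,-4.4,0,0,0]
    - [0,0,-5.2,0,0,0]
    - [0,0,-6,0,0,0]
    - [0,0,-6.8,0,0,0]
    - [0,0,-7.5,0,0,0]
    - [0,0,-8.1,0,0,0]
    - [0,0,-8.6,0,0,0]
    - [0,0,-9,0,0,0]
    - [0,0,-9.3,0,0,0]
    - [0,0,-9.5,0,0,0]
    - [0,0,-9.6,0,0,0]
    - [0,0,-9.6,0,0,0]

```text
t: 21.25
tool_pos: [0.5291, 0.3146, 0.1886]
tool_rot: [0.093, 3.14, -0.002]
contact_force: [-0.5, 0.1, -3.2]
opening: 0.0148
```

Run:
```python
from h import *
from station import ctrl
s=ctrl.get_image("scene");crop(s,200,150,360,330,4,"pics/s12.png")
t=ctrl.get_image("top");crop(t,175,175,335,325,4,"pics/t12.png")
o=ctrl.get_obs();print(o["t"],o["opening"],o["contact_force"],o["wrist_torque"]);delta(o,[.524,-.1545,.188])
```

```text
21.35 0.014560374869054852 [-0.22455348 -0.38162686 -2.32794091] [-0.04718419  0.01585473  0.01489643]
yaw now 176.60 pos [0.529  0.3145 0.1884] row [ -2.28 -46.85   0.1 ] [-0.01  0.   -0.  ]
```

View pics/s12.png

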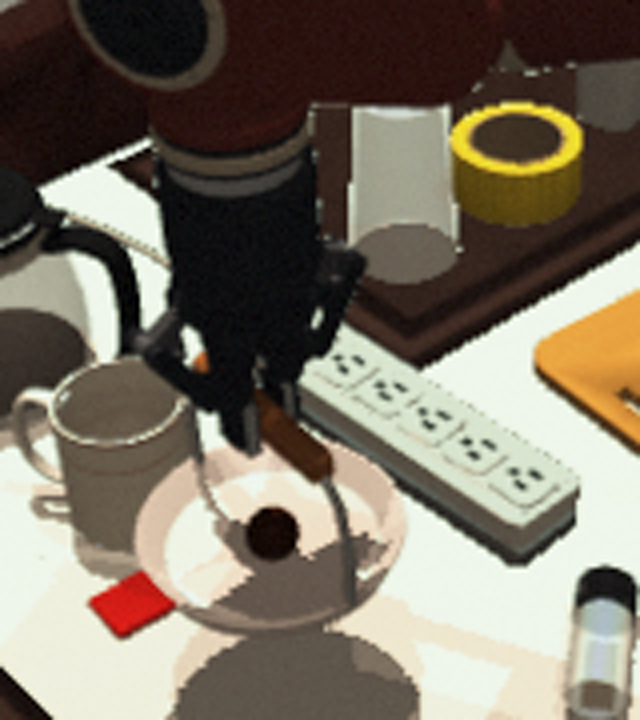

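View pics/t12.png

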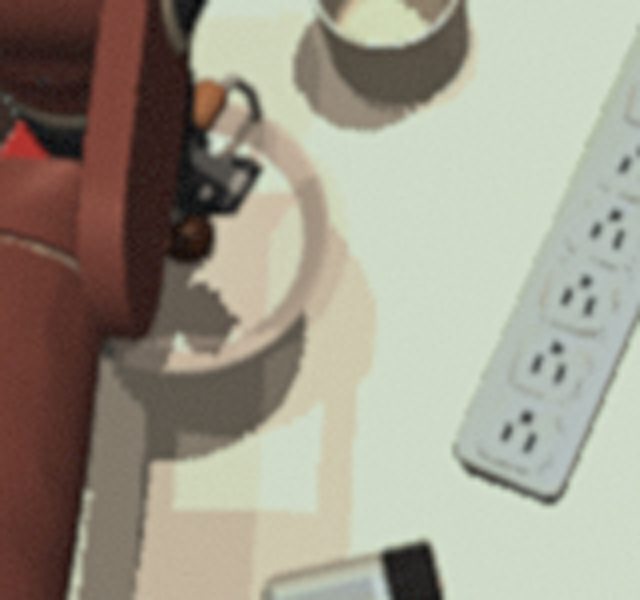

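The dish is lifted level with the ball still at its middle (crop 272,532). Moving sideways in three gentle stages.

>>> apply_moves:
  rows:
    - [0,-0.1,0,0,0,0]
    - [-0.02,-0.45,0,0,0,0]
    - [-0.05,-1.05,0,0,0,0]
    - [-0.09,-1.9,0,0,0,0]
    - [-0.15,-3,0,0,0,0]
    - [-0.21,-4.3,0,0,0,0]
    - [-0.27,-5.6,0,0,0,0]
    - [-0.34,-6.9,0,0,0,0]
    - [-0.4,-8.2,0,0,0,0]
    - [-0.46,-9.5,0,0,0,0]
    - [-0.53,-10.8,0,0,0,0]
    - [-0.59,-12.1,0,0,0,0]
    - [-0.64,-13.2,0,0,0,0]
    - [-0.68,-14.05,0,0,0,0]
    - [-0.71,-14.65,0,0,0,0]
    - [-0.73,-15,0,0,0,0]
    - [-0.74,-15.1,0,0,0,0]
    - [-0.74,-15.1,0,0,0,0]
    - [-0.74,-15.1,0,0,0,0]

```text
t: 23.25
tool_pos: [0.5274, 0.1636, 0.1886]
tool_rot: [0.092, 3.14, -0.002]
contact_force: [-0.3, 0.4, -1.9]
opening: 0.0147
```

Run:
```python
from h import *
from station import ctrl
s=ctrl.get_image("scene");crop(s,240,110,400,310,4,"pics/s13.png")
o=ctrl.get_obs();print(o["t"],o["opening"],o["contact_force"],o["wrist_torque"]);delta(o,[.524,-.1545,.188])
```

```text
23.3 0.014939424277840736 [-0.21372152  0.18592876 -2.76766208] [ 0.00753798 -0.02246998 -0.04482849]
yaw now 176.63 pos [0.5274 0.1637 0.1886] row [ -1.53 -31.78   0.09] [-0.01  0.   -0.  ]
```

View pics/s13.png

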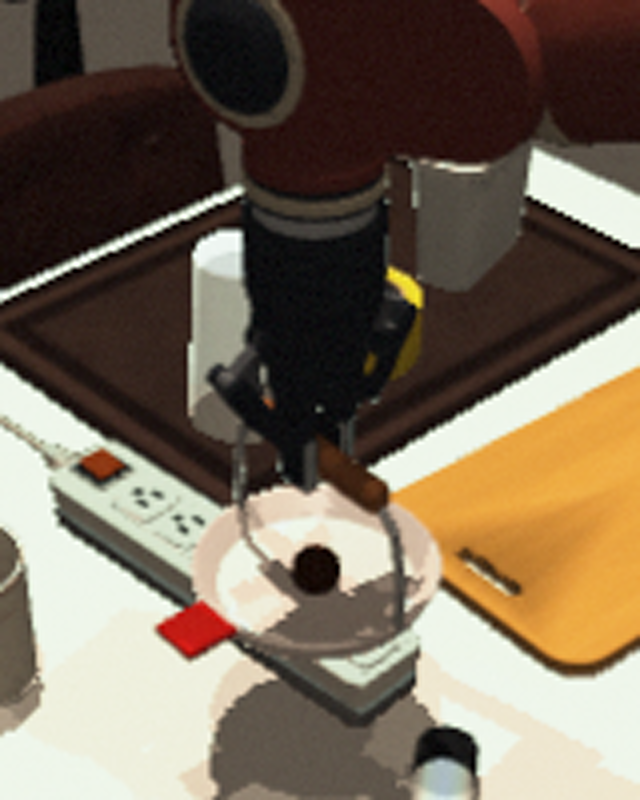

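The ball is still central (crop 316,568), so I'll do the next two stages.

>>> apply_moves:
  rows:
    - [0,-0.1,0,0,0,0]
    - [-0.02,-0.45,0,0,0,0]
    - [-0.05,-1.05,0,0,0,0]
    - [-0.09,-1.9,0,0,0,0]
    - [-0.15,-3,0,0,0,0]
    - [-0.21,-4.3,0,0,0,0]
    - [-0.27,-5.6,0,0,0,0]
    - [-0.34,-6.9,0,0,0,0]
    - [-0.4,-8.2,0,0,0,0]
    - [-0.46,-9.5,0,0,0,0]
    - [-0.53,-10.8,0,0,0,0]
    - [-0.59,-12.1,0,0,0,0]
    - [-0.65,-13.3,0,0,0,0]
    - [-0.7,-14.35,0,0,0,0]
    - [-0.74,-15.15,0,0,0,0]
    - [-0.76,-15.65,0,0,0,0]
    - [-0.77,-15.85,0,0,0,0]
    - [-0.77,-15.9,0,0,0,0]
    - [-0.77,-15.9,0,0,0,0]

```text
t: 25.2
tool_pos: [0.5257, 0.0047, 0.1887]
tool_rot: [0.092, 3.14, -0.001]
contact_force: [-0.3, 0.8, -2.0]
opening: 0.0147
```

>>> apply_moves:
  rows:
    - [0,-0.1,0,0,0,0]
    - [-0.02,-0.45,0,0,0,0]
    - [-0.05,-1.05,0,0,0,0]
    - [-0.09,-1.9,0,0,0,0]
    - [-0.15,-3,0,0,0,0]
    - [-0.21,-4.3,0,0,0,0]
    - [-0.27,-5.6,0,0,0,0]
    - [-0.34,-6.9,0,0,0,0]
    - [-0.4,-8.2,0,0,0,0]
    - [-0.46,-9.5,0,0,0,0]
    - [-0.53,-10.8,0,0,0,0]
    - [-0.59,-12.1,0,0,0,0]
    - [-0.65,-13.3,0,0,0,0]
    - [-0.7,-14.35,0,0,0,0]
    - [-0.74,-15.15,0,0,0,0]
    - [-0.76,-15.65,0,0,0,0]
    - [-0.77,-15.85,0,0,0,0]
    - [-0.77,-15.9,0,0,0,0]
    - [-0.77,-15.9,0,0,0,0]

```text
t: 27.1
tool_pos: [0.5241, -0.1542, 0.1889]
tool_rot: [0.091, 3.14, -0.001]
contact_force: [-0.8, 0.1, -2.7]
opening: 0.0149
```

Run:
```python
from h import *
from station import ctrl
s=ctrl.get_image("scene");crop(s,310,90,510,290,4,"pics/s14.png")
o=ctrl.get_obs();print(o["t"],o["opening"],o["contact_force"],o["wrist_torque"]);delta(o,[.524,-.1545,.188],85.6)
```

```text
27.15 0.014597050235830394 [ 0.05904528 -0.478549   -3.12458191] [ 0.02520409 -0.0460261   0.01701883]
yaw now 176.67 pos [ 0.5241 -0.1541  0.1888] row [ 0.01 -0.04  0.08] [-0.000e+00  1.000e-02  1.821e+01]
```

View pics/s14.png

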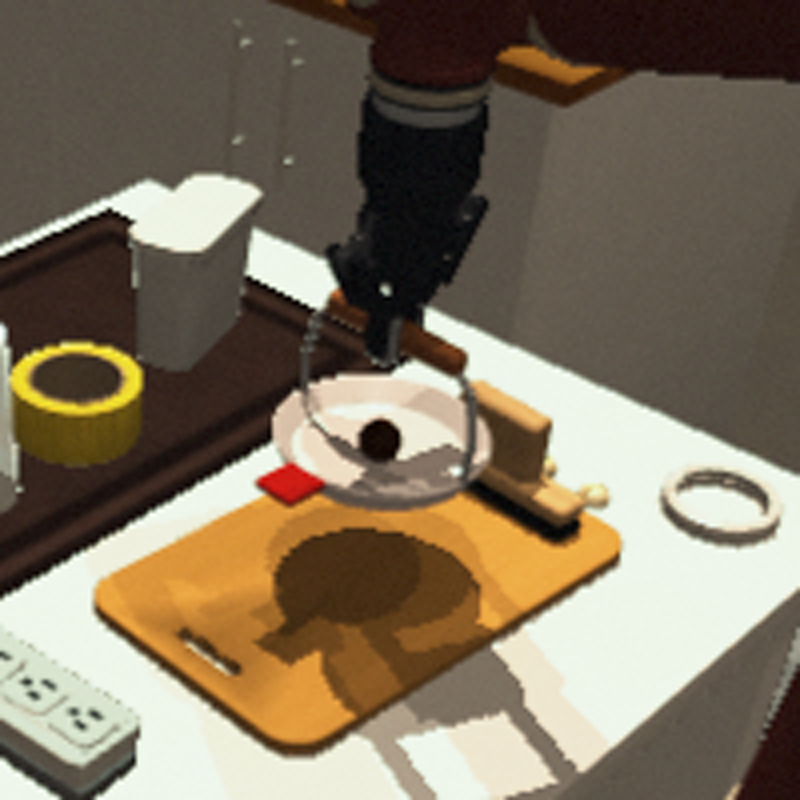

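The dish is over the middle of the board and the ball is central (crop 380,440). Turning it a quarter turn clockwise in two ramps.

>>> apply_moves:
  rows:
    - [0,0,0,0,0,0.05]
    - [0,0,0,0,0,0.2]
    - [0,0,0,0,0,0.45]
    - [0,0,0,0,0,0.8]
    - [0,0,0,0,0,1.25]
    - [0,0,0,0,0,1.8]
    - [0,0,0,0,0,2.45]
    - [0,0,0,0,0,3.15]
    - [0,0,0,0,0,3.85]
    - [0,0,0,0,0,4.55]
    - [0,0,0,0,0,5.25]
    - [0,0,0,0,0,5.95]
    - [0,0,0,0,0,6.65]
    - [0,0,0,0,0,7.3]
    - [0,0,0,0,0,7.85]
    - [0,0,0,0,0,8.3]
    - [0,0,0,0,0,8.65]
    - [0,0,0,0,0,8.9]
    - [0,0,0,0,0,9.05]
    - [0,0,0,0,0,9.1]

```text
t: 29.15
tool_pos: [0.5241, -0.1541, 0.1889]
tool_rot: [1.299, 2.86, -0.001]
contact_force: [0.9, -0.5, -2.8]
opening: 0.0147
```

>>> apply_moves:
  rows:
    - [0,0,0,0,0,0.05]
    - [0,0,0,0,0,0.2]
    - [0,0,0,0,0,0.45]
    - [0,0,0,0,0,0.8]
    - [0,0,0,0,0,1.25]
    - [0,0,0,0,0,1.8]
    - [0,0,0,0,0,2.45]
    - [0,0,0,0,0,3.15]
    - [0,0,0,0,0,3.85]
    - [0,0,0,0,0,4.55]
    - [0,0,0,0,0,5.25]
    - [0,0,0,0,0,5.95]
    - [0,0,0,0,0,6.65]
    - [0,0,0,0,0,7.3]
    - [0,0,0,0,0,7.85]
    - [0,0,0,0,0,8.3]
    - [0,0,0,0,0,8.65]
    - [0,0,0,0,0,8.9]
    - [0,0,0,0,0,9.05]
    - [0,0,0,0,0,9.1]

```text
t: 31.15
tool_pos: [0.5241, -0.1541, 0.1889]
tool_rot: [2.304, 2.134, -0.001]
contact_force: [0.6, 0.4, -2.8]
opening: 0.0144
```

Run:
```python
from h import *
from station import ctrl
s=ctrl.get_image("scene");crop(s,330,150,480,290,5,"pics/s15.png");cv2.imwrite("pics/s15f.png",s["color"])
t=ctrl.get_image("top");crop(t,325,235,565,435,3,"pics/t15.png")
o=ctrl.get_obs();print(o["t"],o["opening"],o["contact_force"],o["wrist_torque"],abs(o["dq"]).max());delta(o,[.524,-.1545,.188],85.6)
```

```text
31.25 0.014754346068924494 [ 0.44562091  1.05031807 -3.59551659] [ 0.02448826 -0.05106987  0.01385039] 0.02039216217618517
yaw now 85.64 pos [ 0.5241 -0.1541  0.1889] row [-0.04 -0.01  0.09] [0.   0.01 0.01]
```

View pics/s15.png

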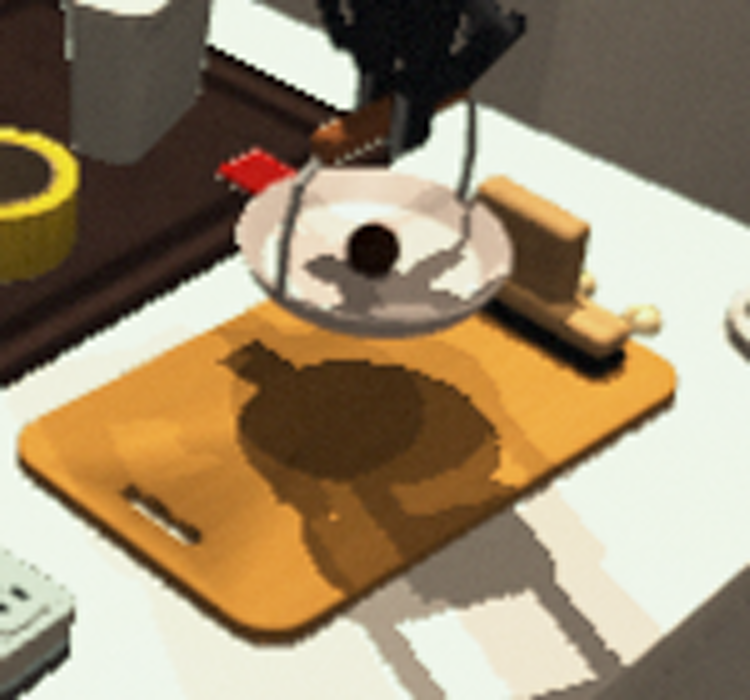

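View pics/t15.png

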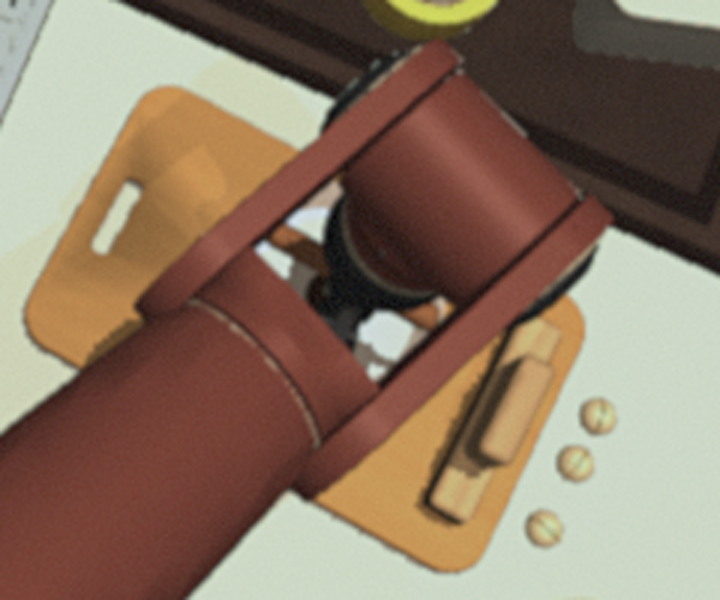

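View pics/s15f.png

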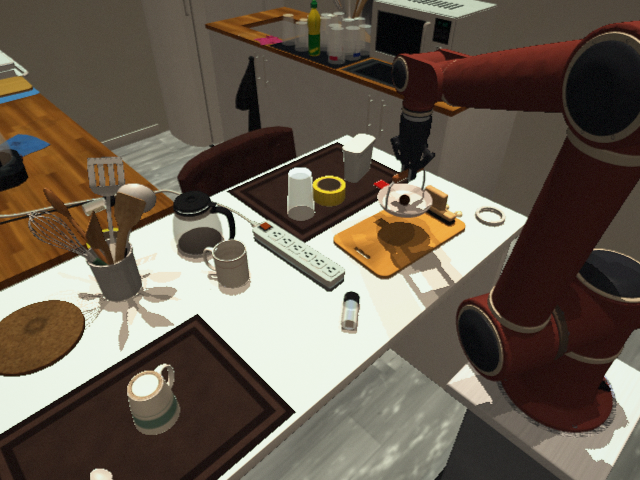

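Run:
```python
from h import *
from station import ctrl
s=ctrl.get_image("scene")
f=lambda u,v,z:p2w(s,330+u/5,150+v/5,z)[:2]
B=np.array([.524,-.1545]);a=np.radians(-4.33);ex=np.array([np.cos(a),np.sin(a)]);ey=np.array([-ex[1],ex[0]])
for n,p in(("ear",f(258,173,.127)),("ball",f(373,250,.121)),("rim",f(375,252,.128))): print(n,p.round(4),"board",((p-B)@ex).round(4),((p-B)@ey).round(4))
```

```text
ear [ 0.6112 -0.1607] board 0.0875 0.0004
ball [ 0.5235 -0.1543] board -0.0005 0.0001
rim [ 0.5157 -0.1449] board -0.009 0.0089
```

>>> apply_moves:
  rows:
    - [0,0,0,0,0,0]
    - [0,0,0,0,0,0]
    - [0,0,0,0,0,0]
    - [0,0,0,0,0,0]
    - [0,0,0,0,0,0]

```text
t: 31.8
tool_pos: [0.5241, -0.1541, 0.1888]
tool_rot: [2.304, 2.135, -0.001]
contact_force: [-0.5, 0.6, -2.2]
opening: 0.0146
```

```bash
python3 -c "
from station import ctrl
print(ctrl.finish_job())"
```

```text
the job is handed in; nothing more can be done
None
```

The job was handed in at about 32 s of the 64 s allowed, and my last checks matched the task. The station reports no verdict.

**What I did**
- I swept the three shells off the right end of the board with the scraper, then stood it upright on the board near that end and let go.
- I lifted the dish by its handle, carried it over the board and turned it 91° clockwise.

**Last checks, from the camera images and tool pose**
- **Shells:** all three lie flat on the table, clear of the board.
- **Scraper:** it stands upright on the board, apart from the dish and the gripper.
- **Dish:** the handle sits within 1 mm of the board's middle. The underside is about 83 mm above the board, and the tool is level and still.
- **Ear and ball:** measured in the scene image, the ear points straight across the board, away from the robot (88 mm out, 0.4 mm sideways). The ball is less than 1 mm from the board's middle.
- **Grip:** the fingers carry about 2–3 N, which fits the dish and ball alone.
- **Bystanders:** by eye, they have not moved in the last full picture.

**One disagreement:** a rough rim-centre reading in the last picture was about 13 mm off from the handle and ball. I trust it least because the rim outline is slanted in that view, and it is still well inside the 50 mm allowed.

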